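Take the retaining cap off a bobbin winder spindle of unknown thread hand

TASK

Slide the clear guard of the bobbin winder fully open along its track, then unscrew the round cap from the winder's spindle; nobody remembers whether it has a right-hand or a left-hand thread, so try it both ways and do not pull it off by force. Lift the cap straight up and finish while holding it upright, still and about 8 cm above its seat, over the spindle. Leave the guard open, and leave the like-looking spare cap on the wooden stand and the other things on the table alone.

Things in the scene. Friction and masses are not known exactly. Their poses are not given: they have to be found in the camera images.
- winder: Bobbin winder, fixed: white base plate 124 x 335 mm, 20 mm high, grey motor housing (74 x 125 mm, top 90 mm above the table) on its -y half, spindle near its +y end. Origin: on the table under the spindle axis. x across the machine, y along the track (motor and open guard lie towards -y), z up. The base reaches from y = -0.27 to +0.065.
- guard (a joint): Position of the clear guard on its track, m: 0 = shut over the spindle (0 to 0.03 at the start), 0.17 = fully open over the motor. It slides towards the winder's -y, stays where it is left, drags with about 1.5 N. The guard is a clear tunnel 102 mm (x) x 110 mm (y), open at both ends, its top 125 mm above the table.
- guard_grip (a point): Point in the grey grip rib on top of the guard, 140 mm above the table; it travels with the guard. The rib is 12 mm thick along the winder's y, 44 mm long along its x, and stands from 128 to 150 mm above the table, in the middle of the guard's top.
- spindle (a point): Fixed point on the spindle axis at the seat of the cap's underside, 64 mm above the table; axes as the winder's. The hidden lug thread is right- or left-handed. The tightening way the cap meets a hard stop within 0.4 rad (over 0.35 N m); the loosening way it turns easily (under 0.25 N m) without rising, and 1.15 to 1.9 rad from its start it can be lifted straight off; then comes a stop.
- cap: Round grey fluted screw cap on the winder's spindle, about 40 g: diameter 44 mm, 34 mm high, plus a low rib (34 x 5 mm, 2 mm high) across its top along its x axis. Origin: centre of its underside; z up. About 2 mm of sideways play. Starts with x within 0.1 rad of the winder's x. Below it: a steel shoulder (41 mm wide, 10 mm high), then a bobbin 52 mm wide.
- spare_cap: An identical cap on an identical spare spindle, on a small wooden stand (70 x 70 x 20 mm) behind the winder (towards its +x). Loose; to be left alone. Origin: centre of its underside.
- crochet_ball: Bystander: ball of white crochet cotton, 85 mm wide, 79 mm high. Origin: centre of its underside.
- thread_cone: Bystander: upright cone of gold thread, 62 mm wide, 150 mm high. Origin: centre of its underside.
- paper_tape: Bystander: small roll of yellow paper tape, 41 mm wide, 15 mm high. Origin: centre of its underside.

How it is judged (in metres and radians):
On the way, in this order (a step that is already met when the one before it is completed fails the run):
1. the guard is slid fully open while the cap is still on (value of joint guard above 0.15 m and z of cap in the frame of spindle below 0.01 m), for 0.2 s.
2. the cap is turned loose on its seat, not pulled off (angle between the x axis of cap and the x axis of winder, either way round above 0.7 rad and z of cap in the frame of spindle below 0.01 m), for 0.1 s.
At the end, for the whole second after the job is handed in: The cap is held still in the fingers (grip force over 1 N, slower than 5 cm/s), upright within 0.3 rad, its underside 5 to 13 cm above its seat and within 4 cm of the spindle axis, with the guard within 2 cm of fully open (z of cap in the frame of spindle between 0.05 and 0.13 m and horizontal distance between cap and spindle below 0.04 m and angle between cap's own z axis and vertical below 0.3 rad and contact force between the fingers and cap above 1 N and linear speed of cap below 0.05 m/s and value of joint guard above 0.15 m); the arm keeps its last pose, push and grip.
It fails at once if the spare cap is disturbed (distance of spare_cap from where it was at the start of the episode above 0.015 m).
It fails at once if the crochet ball, the thread cone or the paper tape is shoved (distance of any of crochet_ball, thread_cone, paper_tape from where it was at the start of the episode above 0.03 m).
It also fails if it takes over 54 s, if anything falls off the work surface, if the arm or the gripper's body presses on something with over 40 N, if the wrist force passes 120 N, or if a joint passes its speed limit or range.

ROBOT

A 6-joint arm with a two-finger parallel gripper is mounted at the origin on a cart in front of the work surface, level with it; the furniture and walls round the work are solid. World frame = base frame: x ahead of the robot, y to its left, z up, the work surface at z = 0. Lengths are in mm, angles in rad, forces in N, time in s.
With the tool pointing down it reaches from about 400 to 925 mm from the base axis. Payload 12.5 kg.
Tool frame: the origin (TCP) lies between the finger pads; the fingertips stand 11 mm ahead of it and the grasp point (between the pads) lies 8 mm behind it (env.tip_extent is the distance from the TCP to the fingertips, in mm); x points along the fingers, z is the direction in which the jaws open and shut, and the axes are right-handed (so a half turn about x gives the same grasp; the last joint's range is limited). The gripper opens to 95 mm and grips with 3 to 60 N. Pads are 20 mm wide; open, the fingers measure 119 mm over their backs; the gripper's body (75 mm by 180 mm) begins 59 mm behind the grasp point.
Start: joints at [1.104, 0.491, 1.559, -0, 1.092, -0.106], TCP at [220.623, 584.783, 225.661] pointing down, gripper open.
Joint ranges: [-3.1, 3.1], [-0.84, 2.19], [0.05, 2.79], [-1.13, 4.28], [0.06, 2.93], [-2.69, 2.69]. Speed limits (rad/s): [2.22, 2.22, 2.79, 3.14, 3.14, 3.14].

INTERFACE

Orientations are given as [roll, pitch, yaw] about the fixed x, y, z axes, in that order (R = Rz(yaw) Ry(pitch) Rx(roll)).
In Python, from cell import status, imaging, env gives the robot as it stands. The module is installed in compiled form; this text tells all that it offers.
- The arm moves only by the tool apply_moves, never from a script. Its argument "increments" is a list of rows, each a list of 5 numbers: the closure, from 0 (fully open) to 1 (shut), then the shift along the tool's x, y, z in mm, then the turn about the tool's x in degrees. A call has 1 to 10 rows; each row shifts and turns the commanded pose from where the row before left it, along the tool's axes as they then stand; what a row does not reach is not made up. A row lasts 1/10 s, in which the tool goes at most 50 mm and 8.59 degrees, less where a joint would pass 70% of its speed; a pose out of reach is approached as far as the arm can. A call with a gripper value outside its range is refused whole. The fingers move at their own pace and stop on an object; the grip force is fixed at half the most. Time passes only in rows, so rows that do not move let the fingers close. It gives the time, the measured TCP pose, the force and the opening at its end, in the units of the state.
- status.state(): the state, without advancing time (a new reading comes with each control period).
- imaging.read_camera(name): name is "side" or "top"; returns a dict with "pixels" (420x560x3 uint8, red, green, blue), "fovy" (degrees; the focal length in pixels is half the picture's height over the tangent of half this angle, whatever the lens; pixels are square), "cx", "cy" (the principal point, pixels), "R" (3x3) and "t" (3): a world point X has camera coordinates R X + t. Camera axes: x right, y down, z forward; pixel columns grow to the right and rows downward; lengths in mm; the calibration is good to about 2 mm. A picture is of the moment at which its call begins. There is no depth.
- env.job_done(): hands the job in, once; it reports no verdict.
The state is a dict: "t": time; "joints": joint angles; "qvel": joint speeds; "tau": joint torques, N m; "eef_pos": TCP position; "tcp_rot": TCP orientation; "ft_force": force on the tool from outside, world axes, zero at the start; "moment": the same for the moment, N m; "opening": opening from 0.0 (shut) to 1.0 (fully open).
Only numpy, scipy, OpenCV 4.12 (cv2) and the standard library are available. Lean on these libraries where they do the work, as an engineer would, in place of code of your own. Each camera call takes 0.05 s, during which the arm holds its last target. There are 200 camera calls.

## Working session

There is one attempt and no reset: what is moved stays moved. The work goes in short steps, Python scripts to look and compute and a tool call to move; the robot and the scene stay as the last step left them, time stands still between calls to the robot, and variables do not carry over. Pictures are saved under pics/ and viewed, about 8 in all and at most 12, crops included, and the job is handed in when it is done.

Besides the shell and the picture viewer there is one more tool, called after ">>>" as name(argument=value, ...), one argument or row to a line, values as JSON. apply_moves: Moves the arm, as the interface text tells. Its arguments: {"type":"object","properties":{"increments":{"type":"array"}},"required":["increments"]}

```bash
mkdir -p pics; cat > h.py <<'E'
import numpy as np, cv2
from cell import status, imaging, env
def grab(n,f):
    c=imaging.read_camera(n); cv2.imwrite(f'pics/{f}.png',c['pixels'][:,:,::-1]); 
    np.savez(f'pics/{n}.npz',**{k:np.array(c[k]) for k in c}); return c
def load(n): return np.load(f'pics/{n}.npz')
def foc(c): return c['pixels'].shape[0]/2/np.tan(np.radians(float(c['fovy']))/2)
def onplane(c,u,v,z):
    d=c['R'].T@np.array([(u-c['cx'])/foc(c),(v-c['cy'])/foc(c),1]); o=-c['R'].T@c['t']
    return o+d*(z-o[2])/d[2]
def proj(c,X):
    p=c['R']@np.array(X)+c['t']; return p[:2]/p[2]*foc(c)+np.array([c['cx'],c['cy']])
E
python3 - <<'E'
from h import *
a=grab('top','top0');b=grab('side','side0')
for c in (a,b): print(c['fovy'],c['cx'],c['cy'],-c['R'].T@c['t'],c['R'][2])
print(status.state())
E
```

```text
49.041431096419885 283.50287454046565 208.6592217766574 [ 318.32770144 -133.63086882 1415.61487808] [ 0.15755749  0.01335986 -0.98741944]
57.894303556459114 276.19081331797304 204.24501177478103 [ 311.69049845 -913.32202551  565.82475506] [ 0.23171829  0.84010212 -0.49044374]
{'t': 0.1, 'joints': array([ 1.10436234e+00,  4.91495170e-01,  1.55938399e+00,  1.97156419e-05,
        1.09170792e+00, -1.05624369e-01]), 'qvel': array([-0.00058794,  0.00017604, -0.00285351,  0.00055525,  0.00054805,
        0.00066349]), 'tau': array([ 3.20019666e-03, -6.13625336e+01, -2.58607525e+01,  6.94468338e-02,
        4.70595877e-02, -3.44924081e-05]), 'eef_pos': array([220.54160895, 584.57864564, 225.12428899]), 'tcp_rot': array([ 3.01838519,  1.56980174, -2.0548225 ]), 'ft_force': array([-0.91017904, -0.30061477, -0.15233926]), 'moment': array([-0.03562695, -0.05011232,  0.0836438 ]), 'opening': 0.9998031525081135}
```

View pics/top0.png

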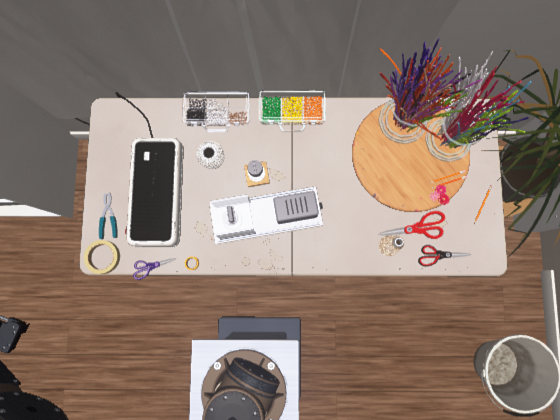

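View pics/side0.png

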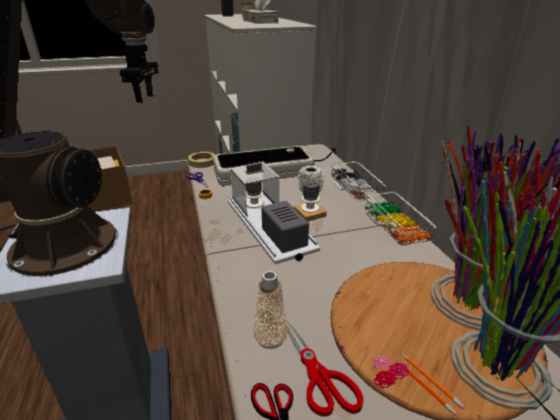

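The top view shows the winder around (265,214), with its rib near (231,214), the spare cap at (256,168), the ball at (209,154), the tape at (192,263) and the cone at (390,245). I'll enlarge crops of the winder.

```bash
python3 - <<'E'
from h import *
t=cv2.imread('pics/top0.png')[145:275,185:345]; s=cv2.imread('pics/side0.png')[140:270,185:345]
cv2.imwrite('pics/c0.png',cv2.resize(t,(800,650),interpolation=cv2.INTER_CUBIC)[:600])
cv2.imwrite('pics/c1.png',cv2.resize(s,(800,650),interpolation=cv2.INTER_CUBIC)[:600])
E
```

```text
(no output)
```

View pics/c0.png

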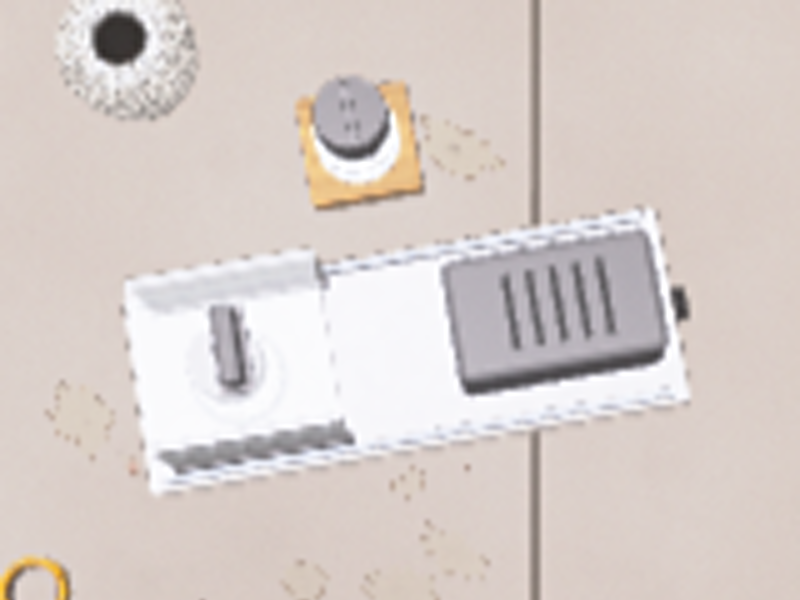

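View pics/c1.png

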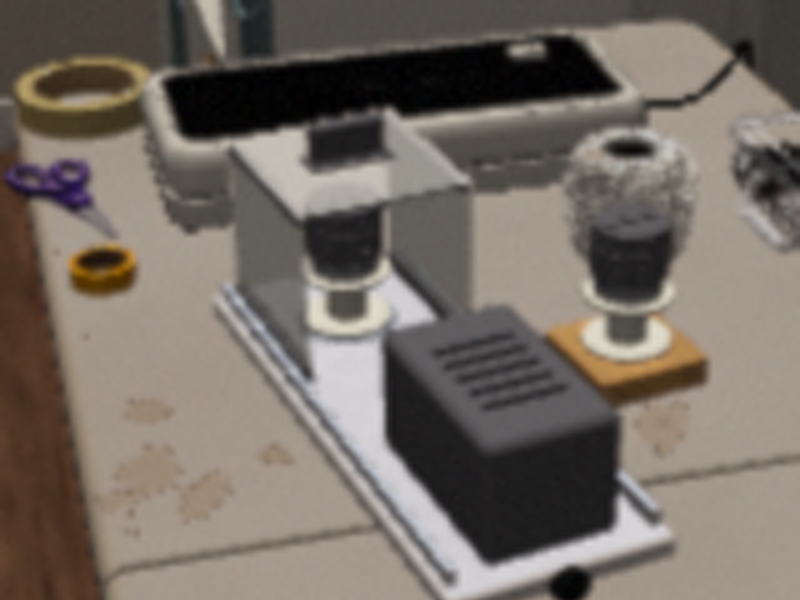

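```bash
python3 - <<'E'
from h import *
from scipy.optimize import least_squares
T=load('top');S=load('side')
tp=lambda u,v:(u/5+185-.4,v/5+145-.4); sp=lambda u,v:(u/5+185-.4,v/5+140-.4)
obs=[(T,tp(125,283),(62,65,20)),(T,tp(655,208),(62,-270,20)),(T,tp(690,402),(-62,-270,20)),(T,tp(153,492),(-62,65,20)),
(S,sp(218,300),(-62,65,20)),(S,sp(440,600),(-62,-270,20)),(S,sp(672,540),(62,-270,20))]
def f(p):
    c,s=np.cos(p[2]),np.sin(p[2]);r=[]
    for C,uv,X in obs: r+=list(proj(C,(p[0]+c*X[0]-s*X[1],p[1]+s*X[0]+c*X[1],X[2]))-uv)
    return r
o=least_squares(f,[520,0,0],x_scale=[1,1,.01],loss='soft_l1');p=o.x;print(p,np.round(f(p),1).reshape(-1,2).tolist())
c,s=np.cos(p[2]),np.sin(p[2])
loc=lambda P:(c*(P[0]-p[0])+s*(P[1]-p[1]),-s*(P[0]-p[0])+c*(P[1]-p[1]))
for q in [(210,308),(235,304),(245,375),(222,380)]:
    P=onplane(T,*tp(*q),150);print('rib',P,loc(P))
for q in [(307,122),(383,112)]:
    P=onplane(S,*sp(*q),150);print('ribS',P,loc(P))
for q in [(443,265),(645,232),(668,350),(462,382)]:
    P=onplane(T,*tp(*q),90);print('motor',loc(P))
# bobbin/cap on side: flange centre x pixel
for q,z in [((347,315),22),((345,205),98),((346,272),60)]:
    P=onplane(S,*sp(*q),z);print('spin',P,loc(P))
for q in [(352,112)]: print('spare',onplane(T,*tp(*q),98))
for n,u,v,z in [('ball',209,154,40),('tape',192,263,8),('cone',398,243,150)]: print(n,onplane(T,u,v,z))
from scipy.spatial.transform import Rotation as R
print(R.from_euler('xyz',status.state()['tcp_rot']).as_matrix().round(3))
E
```

```text
[5.09656915e+02 4.15757170e+01 1.54551770e-01] [[-0.7, 1.0], [0.6, -0.3], [0.2, 0.2], [-1.2, -1.1], [-0.5, -1.2], [0.1, 1.5], [0.3, 0.3]]
rib [527.08484399  42.35148803 150.        ] (np.float64(17.339619526141963), np.float64(-1.916282800600622))
rib [529.35965091  28.42071976 150.        ] (np.float64(17.442848337879482), np.float64(-16.031182550349754))
rib [489.37792583  22.02611069 150.        ] (np.float64(-23.04668812939677), np.float64(-16.1948959940179))
rib [486.56097886  34.76365321 150.        ] (np.float64(-23.86927688117751), np.float64(-3.175543952835491))
ribS [488.7567338   39.45209202 150.        ] (np.float64(-20.977968689121113), np.float64(1.119003181877893))
ribS [532.28028742  41.48936954 150.        ] (np.float64(22.34042440955388), np.float64(-3.567897543217394))
motor (np.float64(32.77835214389155), np.float64(-133.6396958030451))
motor (np.float64(34.05992269104547), np.float64(-253.62172742059104))
motor (np.float64(-36.988874873856034), np.float64(-255.55912991494367))
motor (np.float64(-37.24604080531749), np.float64(-134.3587511062712))
spin [508.4420978  45.6670368  22.       ] (np.float64(-0.5705304688158624), np.float64(4.229559375815006))
spin [507.83335318  36.84197012  98.        ] (np.float64(-2.5305255420277066), np.float64(-4.396609608004252))
spin [505.18946964  28.11891826  60.        ] (np.float64(-6.485698065389165), np.float64(-12.60869607080164))
spare [652.67379065 -31.52824265  98.        ]
ball [708.73232988 115.82683012  40.        ]
tape [375.00402813 163.76639498   8.        ]
cone [ 425.18292333 -430.83024738  150.        ]
[[-0.    -0.936  0.353]
 [-0.001  0.353  0.936]
 [-1.     0.    -0.001]]
```

Winder pose: spindle at about (509.5, 41.5), yaw 0.155. The rib measures at about y = -9 in the winder frame, so the guard is about 9 mm open. I'll move over the rib.

>>> apply_moves(
  increments=[
    [0, 0, -29, -26, 0],
    [0, 0, -29, -26, 0],
    [0, 0, -29, -26, 0],
    [0, 0, -29, -26, 0],
    [0, 0, -29, -26, 0],
    [0, 0, -29, -26, 0],
    [0, 0, -29, -26, 0],
    [0, 0, -29, -26, 0],
    [0, 0, -29, -26, 0],
    [0, 0, -29, -26, 0],
  ],
)

```text
t: 1.1
eef_pos: [400.5, 237.7, 225.6]
tcp_rot: [1.737, 1.571, 2.947]
ft_force: [0.3, 0.1, -0.6]
opening: 0.998
```

>>> apply_moves(
  increments=[
    [0, 0, -29, -26, 0],
    [0, 0, -29, -26, 0],
    [0, 0, -29, -26, 0],
    [0, 0, -29, -26, 0],
    [0, 0, -29, -26, 0],
    [0, 0, -29, -26, 0],
    [0, 0, 0, 0, -7.4],
    [0, 0, 0, 0, -7.4],
    [0, 0, 0, 0, -7.4],
    [0, 0, 0, 0, -7.4],
  ],
)

```text
t: 2.1
eef_pos: [507.8, 31.6, 225.4]
tcp_rot: [1.153, 1.57, 2.884]
ft_force: [-1.7, 0.0, -0.3]
opening: 1.002
```

```bash
cat >> h.py <<'E'
from scipy.spatial.transform import Rotation as Rot
def goto(x,y,z,ang=None):
    s=status.state();M=Rot.from_euler('xyz',s['tcp_rot']).as_matrix()
    print('pos',s['eef_pos'].round(1),'toolz deg',np.degrees(np.arctan2(M[1,2],M[0,2])).round(2),'q',s['joints'].round(2),'t',s['t'],'F',s['ft_force'].round(1),'M',s['moment'].round(2),'op',round(s['opening'],3))
    print('tool shift',(M.T@(np.array([x,y,z])-s['eef_pos'])).round(1))
E
python3 - <<'E'
from h import *
goto(508,32.5,144)
c=grab('side','side1');grab('top','top1')
i=cv2.imread('pics/side1.png')[80:280,165:365]; cv2.imwrite('pics/c2.png',cv2.resize(i,(600,600),interpolation=cv2.INTER_CUBIC))
E
```

```text
pos [507.8  31.6 225.4] toolz deg 99.21 q [-0.07  0.33  1.84  0.    0.98 -1.8 ] t 2.1 F [-1.7  0.  -0.3] M [ 0.02 -0.01 -0.04] op 1.002
tool shift [81.4 -0.4  0.8]
```

View pics/c2.png

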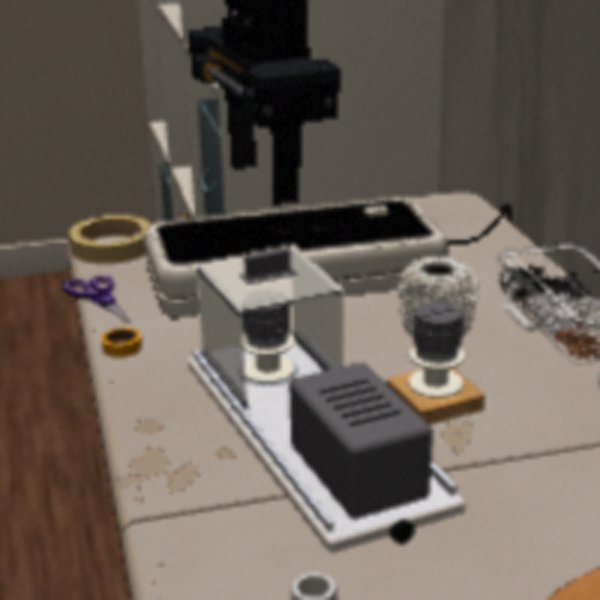

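The fingers straddle the rib, with crop positions fingers at (240,150) and (287,190) and rib at (267,262). I'll descend and grip.

>>> apply_moves(
  increments=[
    [0, 20, 0, 0, 0],
    [0, 20, 0, 0, 0],
    [0, 20, 0, 0, 0],
    [0, 15, 0, 0, 0],
    [0, 5, 0, 0, 0],
    [1, 0, 0, 0, 0],
    [1, 0, 0, 0, 0],
    [1, 0, 0, 0, 0],
    [1, 0, 0, 0, 0],
    [1, 0, 0, 0, 0],
  ],
)

```text
t: 3.2
eef_pos: [508.0, 31.8, 146.0]
tcp_rot: [-1.693, 1.57, 0.034]
ft_force: [0.1, -0.1, 0.3]
opening: 0.636
```

>>> apply_moves(
  increments=[
    [1, 0, 0, 0, 0],
    [1, 0, 0, 0, 0],
    [1, 0, 0, 0, 0],
    [1, 0, 0, 0, 0],
  ],
)

```text
t: 3.6
eef_pos: [507.9, 31.8, 145.6]
tcp_rot: [-0.679, 1.571, 1.048]
ft_force: [-0.3, 0.7, -0.3]
opening: 0.299
```

>>> apply_moves(
  increments=[
    [1, 0, 0, 0, 0],
    [1, 0, 0, 0, 0],
    [1, 0, 0, 0, 0],
    [1, 0, 0, 0, 0],
  ],
)

```text
t: 4.0
eef_pos: [507.9, 31.8, 145.6]
tcp_rot: [-1.94, 1.571, -0.213]
ft_force: [0.0, 0.5, 0.5]
opening: 0.125
```

Gripped: 0.125 × 95 ≈ 12 mm. I'll slide towards the winder's -y.

>>> apply_moves(
  increments=[
    [1, 0, 0, -10, 0],
    [1, 0, 0, -18, 0],
    [1, 0, 0, -20, 0],
    [1, 0, 0, -20, 0],
    [1, 0, 0, -20, 0],
    [1, 0, 0, -20, 0],
    [1, 0, 0, -20, 0],
    [1, 0, 0, -15, 0],
    [1, 0, 0, -8, 0],
    [1, 0, 0, 0, 0],
  ],
)

```text
t: 5.0
eef_pos: [534.4, -119.3, 145.7]
tcp_rot: [-1.918, 1.564, -0.193]
ft_force: [18.0, 2.2, -9.3]
opening: 0.126
```

>>> apply_moves(
  increments=[
    [1, 0, 0, -4, 0],
    [1, 0, 0, -3, 0],
    [1, 0, 0, -2, 0],
    [1, 0, 0, 0, 0],
  ],
)

```text
t: 5.4
eef_pos: [535.7, -126.5, 145.7]
tcp_rot: [-1.693, 1.564, 0.033]
ft_force: [18.6, 7.7, -9.5]
opening: 0.126
```

```bash
python3 - <<'E'
from h import *
goto(509.5,41.6,200)
grab('side','side2');grab('top','top2')
a=cv2.imread('pics/side2.png')[130:290,165:365];b=cv2.imread('pics/top2.png')[140:260,190:340]
cv2.imwrite('pics/c3.png',np.hstack([cv2.resize(a,(400,320),interpolation=cv2.INTER_CUBIC),cv2.resize(b,(400,320),interpolation=cv2.INTER_CUBIC)]))
E
```

```text
pos [ 535.7 -126.5  145.7] toolz deg 98.88 q [-0.35  0.48  1.83  0.    0.82 -2.08] t 5.4 F [18.6  7.7 -9.5] M [ 1.4  -3.16  0.37] op 0.126
tool shift [-54.5  -0.4 170. ]
```

View pics/c3.png

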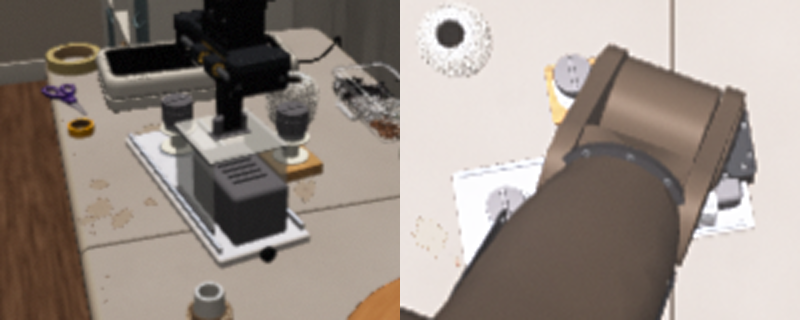

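The guard is fully open over the motor, with the cap now exposed (crop left (177,105), right (505,203)). I'll release, rise, then measure the cap.

>>> apply_moves(
  increments=[
    [0.6, 0, 0, 0, 0],
    [0.6, 0, 0, 0, 0],
    [0.6, 0, 0, 0, 0],
    [0.4, -10, 0, 0, 0],
    [0, -20, 0, 0, 0],
    [0, -30, 0, 0, 0],
    [0, -20, 0, 0, 0],
    [0, 0, 0, -30, 0],
    [0, 0, 0, -30, 0],
    [0, 0, 0, 0, 0],
  ],
)

```text
t: 6.5
eef_pos: [542.3, -188.2, 226.5]
tcp_rot: [-2.402, 1.569, -0.678]
ft_force: [-0.3, -0.1, -0.1]
opening: 0.912
```

```bash
python3 - <<'E'
from h import *
goto(509.5,41.6,200)
grab('side','side3');grab('top','top3')
a=cv2.imread('pics/side3.png')[160:220,220:280];b=cv2.imread('pics/top3.png')[185:245,200:260]
cv2.imwrite('pics/c4.png',np.hstack([cv2.resize(x,(400,400),interpolation=cv2.INTER_CUBIC) for x in(a,b)]))
E
```

```text
pos [ 542.3 -188.2  226.5] toolz deg 98.8 q [-0.45  0.42  1.69 -0.    1.04 -2.17] t 6.5 F [-0.3 -0.1 -0.1] M [ 0.03  0.   -0.06] op 0.912
tool shift [ 26.2  -2.7 232.2]
```

View pics/c4.png

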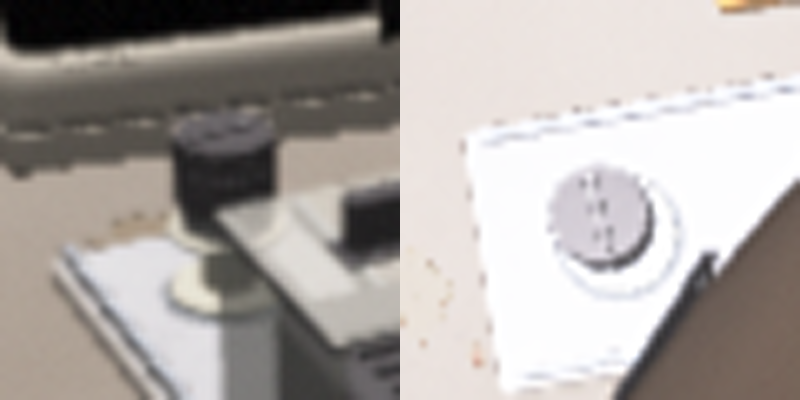

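```bash
python3 - <<'E'
from h import *
T=load('top');S=load('side')
tp=lambda u,v:(200+(u-400)/6.667-.43,185+v/6.667-.43);sp=lambda u,v:(220+u/6.667-.43,160+v/6.667-.43)
print('cap top',onplane(T,*tp(600,211),98),'side',onplane(S,*sp(223,131),98))
print('flange',onplane(T,*tp(622,237),22), 'side',onplane(S,*sp(225,288),22))
for q in [(468,133),(505,388)]: print('corner',onplane(T,*tp(*q),20))
E
```

```text
cap top [506.26924588  40.31079887  98.        ] side [508.20631443  46.11220462  98.        ]
flange [505.07594077  39.97750729  22.        ] side [506.29037413  45.22611141  22.        ]
corner [553.73446929 112.49239837  20.        ]
corner [435.82805138  92.24906639  20.        ]
```

Both cameras and the rib position put the spindle at about (507, 42), yaw about 0.17. I'll move over it and turn the jaws so joint 6 is mid-range.

>>> apply_moves(
  increments=[
    [0, 0, 0, 15, 0],
    [0, 0, 0, 25, 0],
    [0, 0, 0, 30, 0],
    [0, 0, 0, 30, 0],
    [0, 0, 0, 30, 0],
    [0, 0, 0, 30, 0],
    [0, 0, 0, 30, 0],
    [0, 0, 0, 25, 0],
    [0, 0, 0, 17.5, 0],
    [0, 0, 0, 0, 0],
  ],
)

```text
t: 7.6
eef_pos: [504.6, 47.1, 225.9]
tcp_rot: [0.138, 1.57, 1.868]
ft_force: [0.6, 0.2, 0.3]
opening: 0.996
```

>>> apply_moves(
  increments=[
    [0, 0, 0, 0, 8.2],
    [0, 0, 0, 0, 8.2],
    [0, 0, 0, 0, 8.2],
    [0, 0, 0, 0, 8.2],
    [0, 0, 0, 0, 8.2],
    [0, 0, 0, 0, 8.2],
    [0, 0, 0, 0, 8.2],
    [0, 0, 0, 0, 8.2],
    [0, 0, 0, 0, 8.2],
    [0, 0, 0, 0, 8.2],
  ],
)

```text
t: 8.6
eef_pos: [505.4, 44.4, 225.8]
tcp_rot: [2.157, 1.571, 2.447]
ft_force: [1.0, -0.2, 0.4]
opening: 0.999
```

>>> apply_moves(
  increments=[
    [0, 20, 0, 0, 8.2],
    [0, 30, 0, 0, 8.2],
    [0, 20, 0, 0, 0],
    [0, 15, 0, 0, 0],
    [0, 0, 0, 0, 0],
  ],
)

```text
t: 9.1
eef_pos: [504.7, 44.4, 139.2]
tcp_rot: [3.063, 1.567, 3.073]
ft_force: [0.0, -0.6, -0.0]
opening: 0.999
```

```bash
python3 - <<'E'
from h import *
goto(507,41.7,80)
grab('side','side4');grab('top','top4')
a=cv2.imread('pics/side4.png')[130:220,200:300];b=cv2.imread('pics/top4.png')[165:255,190:290]
cv2.imwrite('pics/c5.png',np.hstack([cv2.resize(x,(400,360),interpolation=cv2.INTER_CUBIC) for x in(a,b)]))
E
```

```text
pos [504.7  44.4 139.2] toolz deg 0.54 q [-0.04  0.44  1.94  0.    0.77 -0.05] t 9.1 F [ 0.  -0.6 -0. ] M [-0.05  0.12 -0.05] op 0.999
tool shift [59.2 -2.7  2.4]
```

View pics/c5.png

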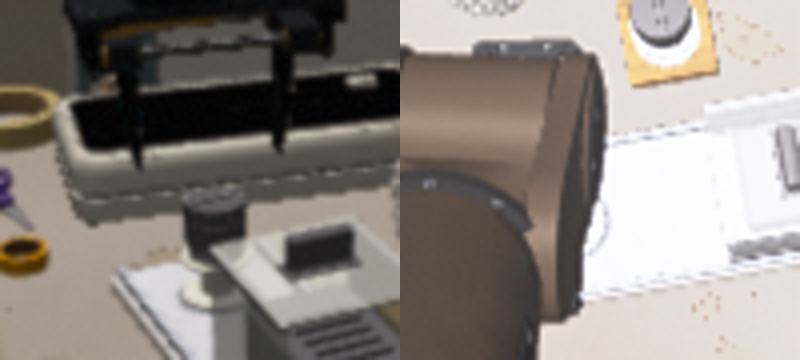

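The jaws straddle the cap in the side view. I'll centre, descend so the tips are about 67 mm up, and close.

>>> apply_moves(
  increments=[
    [0, 15, -2.7, 2.4, 0],
    [0, 20, 0, 0, 0],
    [0, 15, 0, 0, 0],
    [0, 10, 0, 0, 0],
    [0, 0, 0, 0, 0],
    [1, 0, 0, 0, 0],
    [1, 0, 0, 0, 0],
    [1, 0, 0, 0, 0],
    [1, 0, 0, 0, 0],
    [1, 0, 0, 0, 0],
  ],
)

```text
t: 10.2
eef_pos: [508.5, 41.5, 80.9]
tcp_rot: [0.136, 1.57, 0.145]
ft_force: [-0.6, 0.2, -0.3]
opening: 0.636
```

>>> apply_moves(
  increments=[
    [1, 0, 0, 0, 0],
    [1, 0, 0, 0, 0],
    [1, 0, 0, 0, 0],
    [1, 0, 0, 0, 0],
  ],
)

```text
t: 10.6
eef_pos: [508.3, 41.5, 80.7]
tcp_rot: [1.994, 1.571, 2.003]
ft_force: [-0.7, -0.0, 0.5]
opening: 0.46
```

```bash
python3 -c "
from h import *
goto(507,41.7,80)"
```

```text
pos [508.3  41.5  80.7] toolz deg 0.53 q [-0.05  0.54  1.98  0.    0.62 -0.06] t 10.6 F [-0.7 -0.   0.5] M [-0.11  0.18 -0.01] op 0.46
tool shift [ 0.7  0.2 -1.3]
```

Gripped (43.7 mm) with almost no side force. First I'll try counter-clockwise.

>>> apply_moves(
  increments=[
    [1, 0, 0, 0, -4],
    [1, 0, 0, 0, -4],
    [1, 0, 0, 0, -4],
    [1, 0, 0, 0, 0],
  ],
)

```text
t: 11.0
eef_pos: [508.4, 41.4, 80.7]
tcp_rot: [0.651, 1.571, 0.871]
ft_force: [-0.6, 0.4, 1.1]
opening: 0.459
```

```bash
python3 -c "
from h import *
goto(507,41.7,80)"
```

```text
pos [508.4  41.4  80.7] toolz deg 12.59 q [-0.05  0.54  1.98  0.    0.62 -0.27] t 11.0 F [-0.6  0.4  1.1] M [-0.11  0.16 -0.02] op 0.459
tool shift [ 0.7  0.6 -1.3]
```

>>> apply_moves(
  increments=[
    [1, 0, 0, 0, -5],
    [1, 0, 0, 0, -5],
    [1, 0, 0, 0, -4],
  ],
)

```text
t: 11.3
eef_pos: [508.3, 41.5, 80.6]
tcp_rot: [1.786, 1.571, 2.25]
ft_force: [-0.9, 1.0, 1.1]
opening: 0.456
```

```bash
python3 -c "
from h import *
goto(507,41.7,80)"
```

```text
pos [508.3  41.5  80.6] toolz deg 26.59 q [-0.05  0.54  1.98  0.    0.62 -0.51] t 11.3 F [-0.9  1.   1.1] M [ 0.    0.2  -0.03] op 0.456
tool shift [ 0.6  0.8 -1.1]
```

There is no stop after 0.45 rad and the torque is tiny, so this may be the loosening way. I'll continue to about 1 rad and check with a picture that the cap turns along.

>>> apply_moves(
  increments=[
    [1, 0, 0, 0, -6],
    [1, 0, 0, 0, -6],
    [1, 0, 0, 0, -6],
    [1, 0, 0, 0, -6],
    [1, 0, 0, 0, -6],
    [1, 0, 0, 0, 0],
  ],
)

```text
t: 11.9
eef_pos: [508.3, 41.4, 80.6]
tcp_rot: [2.007, 1.571, 2.994]
ft_force: [-2.5, -0.5, 1.1]
opening: 0.458
```

```bash
python3 - <<'E'
from h import *
goto(507,41.7,80)
grab('side','side5')
a=cv2.imread('pics/side5.png')[150:220,220:290]
cv2.imwrite('pics/c6.png',cv2.resize(a,(600,600),interpolation=cv2.INTER_CUBIC))
E
```

```text
pos [508.3  41.4  80.6] toolz deg 56.51 q [-0.05  0.54  1.98  0.    0.62 -1.03] t 11.9 F [-2.5 -0.5  1.1] M [-0.19  0.28  0.02] op 0.458
tool shift [ 0.6  1.2 -0.5]
```

View pics/c6.png

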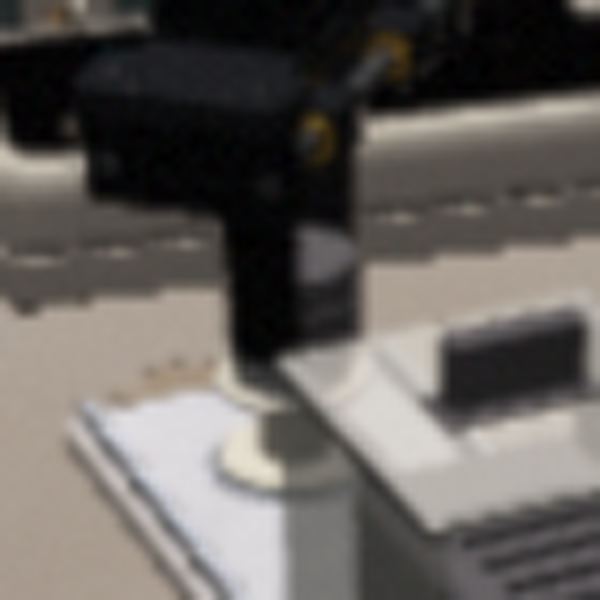

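The cap sits between the pads, the bobbin is undisturbed, and torque is about 0 at 0.98 rad, so it loosens counter-clockwise. I'll turn on to about 1.5 rad, then try a gentle lift.

>>> apply_moves(
  increments=[
    [1, 0, 0, 0, -6],
    [1, 0, 0, 0, -6],
    [1, 0, 0, 0, -6],
    [1, 0, 0, 0, -6],
    [1, 0, 0, 0, -6],
    [1, 0, 0, 0, 0],
  ],
)

```text
t: 12.55
eef_pos: [508.2, 41.5, 80.6]
tcp_rot: [1.438, 1.57, 2.947]
ft_force: [-1.0, -0.2, 2.4]
opening: 0.46
```

>>> apply_moves(
  increments=[
    [1, -1, 0, 0, 0],
    [1, -1, 0, 0, 0],
    [1, 0, 0, 0, 0],
  ],
)

```text
t: 12.85
eef_pos: [508.2, 41.5, 82.6]
tcp_rot: [1.378, 1.57, 2.886]
ft_force: [-2.2, -0.5, -0.6]
opening: 0.456
```

```bash
python3 -c "
from h import *
goto(507,41.7,160)"
```

```text
pos [508.2  41.5  82.6] toolz deg 86.41 q [-0.05  0.54  1.98  0.    0.63 -1.56] t 12.85 F [-2.2 -0.5 -0.6] M [ 0.11  0.34 -0.01] op 0.456
tool shift [-77.4   1.3   0.2]
```

It lifts with no resistance. I'll raise it straight up by another 78 mm.

>>> apply_moves(
  increments=[
    [1, -3, 0, 0, 0],
    [1, -5, 0, 0, 0],
    [1, -10, 0, 0, 0],
    [1, -13, 0, 0, 0],
    [1, -15, 0, 0, 0],
    [1, -15, 0, 0, 0],
    [1, -10, 0, 0, 0],
    [1, -5, 0, 0, 0],
    [1, -2, 0, 0, 0],
    [1, 0, 0, 0, 0],
  ],
)

```text
t: 13.85
eef_pos: [508.4, 41.4, 160.6]
tcp_rot: [-0.702, 1.571, 0.808]
ft_force: [-0.2, -0.3, -0.6]
opening: 0.456
```

```bash
python3 - <<'E'
from h import *
goto(507,41.7,160)
grab('side','side6');grab('top','top6')
a=cv2.imread('pics/side6.png')[110:240,190:320];b=cv2.imread('pics/top6.png')[140:270,180:340]
cv2.imwrite('pics/c7.png',np.hstack([cv2.resize(a,(400,400),interpolation=cv2.INTER_CUBIC),cv2.resize(b,(400,325),interpolation=cv2.INTER_CUBIC)[:325]] if 0 else [cv2.resize(x,(400,400),interpolation=cv2.INTER_CUBIC) for x in (a,b)]))
E
```

```text
pos [508.4  41.4 160.6] toolz deg 86.53 q [-0.05  0.41  1.91  0.    0.82 -1.56] t 13.85 F [-0.2 -0.3 -0.6] M [0.01 0.02 0.03] op 0.456
tool shift [0.6 1.4 0.2]
```

View pics/c7.png

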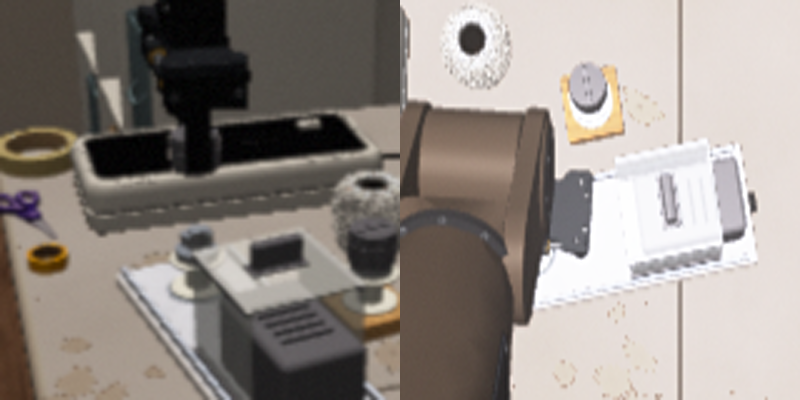

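The cap is in the fingers (left crop (195,150)) above the bare spindle (195,245). The guard is over the motor with its rib at (668,198), and the spare and ball are in place. I'll check the guard number and the moved state, then hand in.

```bash
python3 - <<'E'
from h import *
T=load('top');P=onplane(T,180+268*.4,140+198*.325,150);d=P[:2]-[507,41.7]
g=-(-np.sin(.17)*d[0]+np.cos(.17)*d[1]);print('guard mm',g)
a=cv2.imread('pics/top0.png').astype(int);b=cv2.imread('pics/top6.png').astype(int)
for n,r in dict(spare=(155,188,243,272),ball=(138,170,194,226),tape=(255,272,184,202),cone=(232,260,376,408)).items(): print(n,abs(a-b)[r[0]:r[1],r[2]:r[3]].mean().round(2))
print(status.state()['qvel'].round(3))
if g>158: print(env.job_done())
E
```

```text
guard mm 170.35674811764977
spare 12.78
ball 13.29
tape 108.3
cone 15.31
[ 0.     0.004  0.    -0.     0.    -0.001]
the job is handed in; nothing more can be done
None
```

The job is handed in. The guard is open, and the cap is unscrewed and held about 8 cm above its seat, over the spindle.

- **Guard:** I gripped the rib and slid the guard about 161 mm. The last top picture puts it at about 170 mm, which is fully open.
- **Thread:** I tried counter-clockwise first. The cap turned easily to 1.5 rad with torque near zero (0.03 N m or less at the readings I took), so it is right-handed. It never met a stop, so I did not try the other way. I could not see the cap's own rib in the grip, so its turn is inferred from the tool's turn, the low torque and the free lift.
- **Cap:** It lifted off with no noticeable resistance (under 3 N). The last check showed it in the fingers (opening 0.456, about 43 mm) and upright. It had been raised 80 mm, the tool was within about 2 mm of the spindle axis, and the arm was still.
- **Checks that were not clean:** I compared the spare cap, ball, cone and tape in the first and last top pictures.
  - **Spare, ball and cone:** Their patches differ by a mean of 13–15 grey levels, which does not by itself prove they are unmoved. I put it down to lighting and noise without checking. The spare and ball look in place in the last crops, and the arm touched nothing else on purpose.
  - **Tape:** Its patch differs by 108 grey levels, most likely because the arm hides it in the last top picture. In the last side picture it looks in its place.
  - **Side force:** A side force of about 18 N appeared while sliding the guard, because my first yaw estimate was off by about 1°. It was gone after release.

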